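Snap the retaining clip onto the lathe spindle

TASK

Pick up the orange-handled fork clip, use its open jaws to press the spindle's sprung brass collar down a little, and slide the clip sideways under the steel head, around the neck, until it snaps fully home; then let go, so that the collar's spring clamps it level under the head. The shaft is clamped at a different height each time, so feel for the collar. Work gently: the spindle must never be loaded with more than 22 N, and leave the other things on the bench alone.

Things in the scene. Friction and masses are not known exactly. Their poses are not given: they have to be found in the camera images.
- spindle: Fixed spindle unit; origin on its axis at the underside, z up, all parts round the axis. Red foot 110 x 110 mm, 25 high; grey housing 76 mm diameter up to z = 45; pulley 68 mm diameter to 58, 52 mm to 70. From it rises a steel shaft: neck 16 mm diameter with spring and brass collar, on top a head 22 mm diameter, 13 high. The clip may be pushed on from any side.
- clip: Loose clip, about 65 g, flat on the mat. Origin on its underside where the spindle axis passes when home; +x out of the mouth (push along +x), z up. Steel fork 6 mm thick, 28 wide, x = -18 to 12 mm; orange handle 14 mm wide (y), 20 high, x = -62 to -18, underside level with the fork's. The fork's back wall, at x = -8.3, meets the neck when home.
- clip_seat (a point): Point of the clip 6 mm above its origin, on the fork's upper face. Home: on the spindle axis and touching the head's underside. The clip is 6 mm thick and the gap above the resting collar 5 mm, so the collar must be held 1 to 4 mm down (best 2.5) while the clip slides in.
- clip_grip (a point): Middle of the orange handle, 42 mm behind the clip's origin, 10 mm above the underside: the place to grip, across the 14 mm width.
- jaw_left (a joint): The clip's +y jaw: 0 = shut, grows (rad) as it is spread, about 0.13 at most in use. Jaws end in round noses (radius 4 mm, at x = 8, y = +-9.5 mm). They meet the neck with the origin 15 mm short of the axis, pass it at 8 mm short and snap shut behind it. This takes a push of about 4 to 10 N, which then falls until the back wall meets the neck, and there rises steeply.
- jaw_right (a joint): The clip's -y jaw, same as jaw_left.
- mat: Fixed green mat, 170 x 170 mm, 4 mm thick, on which the clip, a spacer and a washer lie. Origin at the centre of its underside.
- spacer: Bystander: brass ring 38 mm diameter, 10 mm high, on the mat. Leave alone.
- washer: Bystander: steel washer 32 mm diameter, 5 mm high, on the mat. Leave alone.
- screwdriver: Bystander: screwdriver lying on the bench. Leave alone.
- wrench: Bystander: wrench lying on the far side of the bench. Leave alone.
- blank: Bystander: turned wooden piece, 42 mm diameter, 100 mm high, standing. Leave alone.
- wax: Bystander: amber jar, 66 mm diameter, 60 mm high. Leave alone.
- sanding_block: Bystander: cork block 70 x 110 x 30 mm. Leave alone.
- spindle_axis (a point): Point on the spindle's axis, 70 mm above the bench, at the pulley's top. The shaft above it is not measured: it is clamped at any height that puts the underside of the head 89 to 117 mm above the bench. Brass collar 44 mm diameter, 8 high, its top 5 mm below the head at rest; it can be pushed down 4 mm, against 2.5 N at first plus 0.8 N per mm.
Mind the look-alikes: they are no part of the job. Several things look just like the spindle: the one meant starts farthest to the robot's right. Of the things that look like the mat, the smaller one is meant.

How it is judged (in metres and radians):
On the way, in this order (a step that is already met when the one before it is completed fails the run):
1. the clip is lifted clear of the mat, held in the fingers (height (world z) of clip above 0.03 m and contact force between the fingers and clip above 1 N), for 0.1 s.
2. the clip's jaws press on the collar while the clip is still outside the neck (contact force between clip and spindle above 2 N and horizontal distance between clip_seat and spindle_axis between 0.016 and 0.034 m), for 0.05 s.
3. the clip is home around the neck, its jaws shut (horizontal distance between clip_seat and spindle_axis below 0.0025 m and value of joint each of jaw_left, jaw_right below 0.05 rad), for 0.2 s.
At the end, for the whole second after the job is handed in: The clip sits home on the neck: its seat point within 2 mm of the spindle axis and above 85 mm height, clamped by the collar's spring (over 2 N between clip and spindle), level within 0.12 rad, both jaws shut behind the neck (under 0.05 rad), at rest and released (horizontal distance between clip_seat and spindle_axis below 0.002 m and height (world z) of clip_seat above 0.085 m and contact force between clip and spindle above 2 N and angle between the z axis of clip and the z axis of spindle, either way round below 0.12 rad and value of joint each of jaw_left, jaw_right below 0.05 rad and linear speed of clip below 0.01 m/s); the robot touches nothing.
It fails at once if the spindle (with its collar) is loaded with more than 22 N (contact force between anything else and spindle above 22 N).
It fails at once if a bystander is moved by more than 20 mm (distance of any of spacer, washer, screwdriver, wrench, blank, wax, sanding_block from where it was at the start of the episode above 0.02 m).
It also fails if it takes over 53 s, if anything falls off the work surface, if the arm or the gripper's body presses on something with over 40 N, if the wrist force passes 120 N, or if a joint passes its speed limit or range.

ROBOT

A 6-joint arm with a two-finger parallel gripper is mounted at the origin on the work surface. World frame = base frame: x ahead of the robot, y to its left, z up, the work surface at z = 0. Lengths are in mm, angles in degrees, forces in N, time in s.
With the tool pointing down it reaches from about 275 to 750 mm from the base axis. Payload 10.2 kg.
Tool frame: the origin (TCP) lies midway between the tips of the shut fingers; the grasp point (between the pads) lies 19 mm behind it (grasp_offset is the z of the grasp point in the tool frame, in mm); z points along the fingers, y is the direction in which the jaws open and shut (so a half turn about z gives the same grasp; the last joint's range is limited). The gripper opens to 85 mm and grips with 20 to 120 N. Pads are 22 mm wide; open, the fingers measure 114 mm over their backs; the gripper's body (76 mm by 85 mm) begins 54 mm behind the grasp point. The pads swing forward as they close: fully open they stand 13 mm farther back than shut.
Start: joints at [50.627, 17.928, 85.812, -0, 76.261, -12.8], TCP at [234.872, 469.539, 231.294] pointing down, gripper open.
Joint ranges: [-168.41, 168.41], [-55.51, 124.54], [10.69, 146.95], [-70.63, 250.63], [1, 178], [-165.06, 165.06]. Speed limits (degrees/s): [136.94, 136.94, 172.46, 180, 180, 180].

INTERFACE

Orientations are given as a 3x3 rotation matrix whose columns are the frame's x, y, z axes.
In Python, from plant import * gives the robot as it stands. The module is installed in compiled form; this text tells all that it offers.
- The arm moves only by the shell command python3 -m pendant 'ROWS' [FORCE]. ROWS is JSON, a list of rows, each a list of 3 entries, a list of its own where there are three numbers: the shift along the tool's x, y, z in cm, then the turn, a rotation vector about the tool's x, y, z in rad, then the finger opening in cm, from 0 to 8.54. A call has 1 to 20 rows; each row is the pose to reach, as a shift and turn from the pose measured when the call began, along the tool's axes at that moment; what a row does not reach only later rows make up. A row lasts 1/8 s, in which the tool goes at most 62.5 mm and 10.7 degrees, less where a joint would pass 70% of its speed; a pose out of reach is approached as far as the arm can. A call with a gripper value outside its range is refused whole. The fingers move at their own pace and stop on an object; FORCE is the grip in N (left out, the last holds). Time passes only in rows, so rows that repeat a pose let the fingers close. It gives the time, the measured TCP pose, the force and the opening at its end, in the units of the state.
- sense(): the state, without advancing time (a new reading comes with each control period).
- camera(name): name is "scene" or "top" or "wrist"; returns the picture (400x640x3 uint8, red, green, blue); there is no depth.
- calibration(name): a dict with "camera_matrix" (3x3 intrinsics, pixels), "T" (4x4, takes a point from camera to world coordinates). Camera axes: x right, y up, looking along -z (the intrinsics and any distortion apply to the point x, -y, -z); pixel columns grow to the right and rows downward; lengths in mm; the calibration is good to about 2 mm. A picture is of the moment at which its call begins: read the wrist's pose just before it. calibration takes no time and is no camera call; for the wrist camera it gives the pose at the moment of the call.
- hand_in(): hands the job in, once; it reports no verdict.
Trained networks look in the newest picture that a camera, given by its name, has taken for a name from the list of things; names that differ only in an ending like _2 or _b are one class to them, and where a whole thing is asked for, a point or a joint stands for the part that bears it (a point fixed in the world has none). Each returns a list of dicts, best first, with "p" (0 to 1); they miss things now and then, are a little off and sometimes report something else, mostly with a low value. They report only what shows in the picture. A call takes as long as a camera call. They do not tell look-alikes from the thing itself.
- cut_out(camera, name): "region" (400x640 bool, what is visible of it) and "position" ([column, row] in pixels, amid what is visible of it).
- mark_of(camera, name): "position" ([column, row] in pixels: a listed point, or the origin of a listed thing).
The state is a dict: "time": time; "qpos": joint angles; "joint_velocities": joint speeds; "effort": joint torques, N m; "tool_pos": TCP position; "eef_rot": TCP orientation; "wrist_force": force on the tool from outside, world axes, zero at the start; "ft_torque": the same for the moment, N m; "width": finger opening in mm.
Only numpy, scipy, OpenCV 4.12 (cv2) and the standard library are available. Lean on these libraries where they do the work, as an engineer would, in place of code of your own. Each camera call takes 0.05 s, during which the arm holds its last target. There are 200 camera calls.

## Working session

There is one attempt and no reset: what is moved stays moved. The work goes in short steps, Python scripts to look and compute and a shell command to move; the robot and the scene stay as the last step left them, time stands still between calls to the robot, and variables do not carry over. Pictures are saved under pics/ and viewed, about 8 in all and at most 12, crops included, and the job is handed in when it is done.

```bash
mkdir -p pics
cat > h.py <<'E'
from plant import *
import numpy as np, cv2
def ray(cam,px,cal=None):
    c=cal or calibration(cam); K=np.array(c["camera_matrix"]); T=np.array(c["T"])
    v=np.linalg.inv(K)@[px[0],px[1],1]; v=np.array([v[0],-v[1],-v[2]])
    return T[:3,3],T[:3,:3]@v
def atz(cam,px,z,cal=None):
    o,d=ray(cam,px,cal); return o+d*(z-o[2])/d[2]
def proj(cam,P,cal=None):
    c=cal or calibration(cam); K=np.array(c["camera_matrix"]); T=np.array(c["T"])
    p=np.linalg.inv(T)@np.append(P,1); q=K@[p[0],-p[1],-p[2]]; return q[:2]/q[2]
def save(n,im): cv2.imwrite(f"pics/{n}.png",im[:,:,::-1])
E
python3 - <<'E'
from h import *
np.set_printoptions(precision=1,suppress=True)
print(sense())
c=calibration("top");print(c)
ims=[]
for cam in ("top","scene"):
    im=camera(cam);save(cam+"1",im)
    for n,z in (("spindle",0),("clip",4),("mat",0),("spindle_axis",70),("clip_grip",14),("clip_seat",10)):
        for r in mark_of(cam,n): print(cam,n,round(r["p"],2),np.array(r["position"]),atz(cam,r["position"],z))
E
```

```text
{'time': 0.0, 'qpos': array([ 50.6,  18. ,  85.9,  -0. ,  76.3, -12.8]), 'joint_velocities': array([-0. , -0. , -0. , -0. , -0.2,  0.1]), 'effort': array([  0. , -41.2, -26. ,  -0. ,   0. ,  -0. ]), 'tool_pos': array([234.7, 469.3, 230.7]), 'eef_rot': array([[-0.9,  0.4, -0. ],
       [ 0.4,  0.9, -0. ],
       [ 0. , -0. , -1. ]]), 'wrist_force': array([ 0.1,  0.5, -0.3]), 'ft_torque': array([ 0., -0., -0.]), 'width': 85.32186406265672}
{'camera_matrix': array([[432.4,   0. , 327.5],
       [  0. , 432.4, 199.2],
       [  0. ,   0. ,   1. ]]), 'T': array([[   0. ,    1. ,   -0.2,  273. ],
       [  -1. ,    0. ,   -0. ,   -3.1],
       [  -0. ,    0.2,    1. , 1240. ],
       [   0. ,    0. ,    0. ,    1. ]])}
top spindle 0.59 [376.1 261.7] [ 348.1 -135.9    0. ]
top spindle 0.55 [412.5 194.8] [ 545.1 -242.4    0. ]
top clip 0.52 [255.1 192. ] [542.1 219.    4. ]
top mat 0.72 [225.4 310.9] [202.6 283.    0. ]
top mat 0.66 [257.2 203.9] [507.5 211.5   0. ]
top spindle_axis 0.67 [354.6 172.3] [590.5 -68.1  70. ]
top clip_grip 0.68 [250.4 201.2] [512.4 229.2  14. ]
top clip_seat 0.57 [261.1 189.5] [548.7 200.8  10. ]
scene spindle 0.97 [312.5 168.2] [ 360.4 -132.9    0. ]
scene spindle 0.55 [277.3 224.3] [588.9 -66.7   0. ]
scene clip 0.5 [367.2 268.6] [531.  217.2   4. ]
scene clip 0.48 [359.3 269.4] [547.3 202.7   4. ]
scene mat 0.88 [451.8 211.1] [207.4 287.3   0. ]
scene mat 0.8 [368.3 264.4] [516.8 210.6   0. ]
scene mat 0.36 [354.7 357.5] [740.  340.3   0. ]
scene spindle_axis 0.94 [275.7 214. ] [598.2 -58.7  70. ]
scene spindle_axis 0.93 [309. 152.] [ 364. -145.   70.]
scene spindle_axis 0.73 [240.5 167.1] [ 546.4 -256.    70. ]
scene clip_grip 0.77 [374.8 261.9] [506.  222.6  14. ]
scene clip_grip 0.45 [233.  285.6] [809.8 -11.8  14. ]
scene clip_seat 0.73 [361.7 268.8] [544.4 208.   10. ]
```

View pics/top1.png

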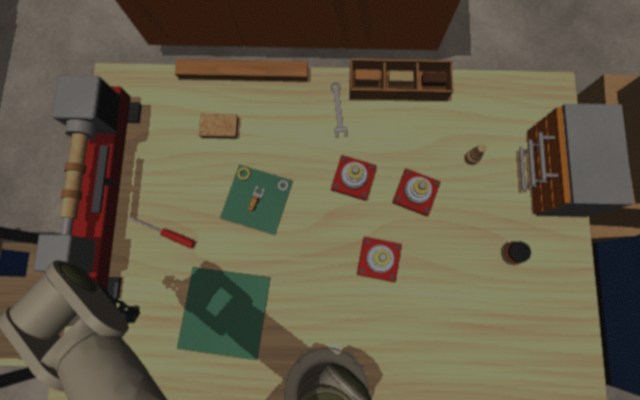

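View pics/scene1.png

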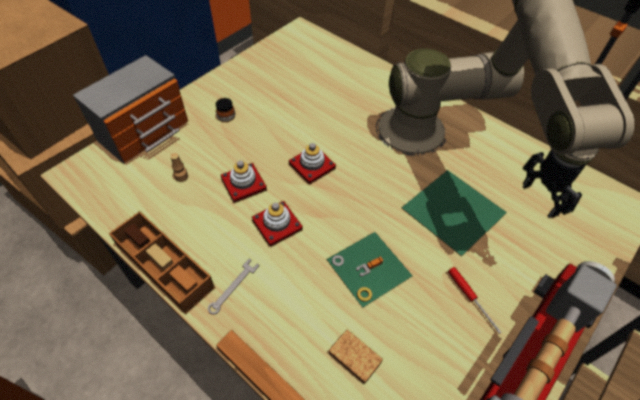

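The top view shows three look-alike spindles at about (355,175), (418,191) and (380,260). The image's right is −y, so the one meant is at (418,191), about (545,−250). The clip lies at (257,197) on the smaller mat, heading about −29°, with the spacer at (243,173) and the washer at (282,185). The scene view agrees. I'll go above the clip first.

```bash
cat >> h.py <<'E'
from scipy.spatial.transform import Rotation as Ro
def go(P,head):
    "shift (cm, tool axes) and turn to put TCP at P, tool down, tool x = -heading"
    s=sense(); R=np.array(s["eef_rot"]); h=np.radians(head)
    x=-np.array([np.cos(h),np.sin(h),0]); z=np.array([0,0,-1.]); Rt=np.c_[x,np.cross(z,x),z]
    return np.round(R.T@(np.array(P)-s["tool_pos"])/10,3),np.round(Ro.from_matrix(R.T@Rt).as_rotvec(),4)
E
python3 - <<'E'
from h import *
print(go((515,224,180),-29), sense()["eef_rot"])
c=calibration("wrist");R=np.array(sense()["eef_rot"]);T=np.array(c["T"])
print(np.round(R.T@T[:3,:3],2),R.T@(T[:3,3]-sense()["tool_pos"]),c["camera_matrix"])
E
```

```text
(array([-36.038,  -9.428,   5.131]), array([-0.    ,  0.    ,  0.0423])) [[-8.94352747e-01  4.47362452e-01  3.49802853e-06]
 [ 4.47362452e-01  8.94352747e-01 -1.89650893e-06]
 [-3.97689831e-06 -1.31261349e-07 -1.00000000e+00]]
[[-0.    0.95  0.31]
 [ 1.    0.   -0.  ]
 [-0.    0.31 -0.95]] [  79.43841526   -0.31355511 -143.05867536] [[311.09323652   0.         318.46732507]
 [  0.         311.09323652 201.35053764]
 [  0.           0.           1.        ]]
```

```bash
python3 -m pendant '[[[-6,-1.57,0.86],[0,0,0.042],8.5],[[-12,-3.14,1.7],[0,0,0.042],8.5],[[-18,-4.7,2.6],[0,0,0.042],8.5],[[-24,-6.3,3.4],[0,0,0.042],8.5],[[-30,-7.85,4.3],[0,0,0.042],8.5],[[-36,-9.4,5.1],[0,0,0.042],8.5],[[-36.04,-9.43,5.13],[0,0,0.042],8.5],[[-36.04,-9.43,5.13],[0,0,0.042],8.5]]'
python3 - <<'E'
from h import *
np.set_printoptions(precision=1,suppress=True)
c=calibration("wrist");im=camera("wrist");save("w1",im)
print(sense()["tool_pos"])
for n,z in (("clip",4),("clip_grip",14),("clip_seat",10)):
    for r in mark_of("wrist",n): print(n,round(r["p"],2),np.array(r["position"]),atz("wrist",r["position"],z,c))
for r in cut_out("wrist","clip"): 
    m=r["region"];ys,xs=np.nonzero(m); print(r["p"],m.sum(),xs.min(),xs.max(),ys.min(),ys.max())
E
```

```text
time: 1.7
tool_pos: [514.8, 224.1, 179.9]
eef_rot: [[-0.875, 0.485, -0.0], [0.485, 0.875, 0.0], [0.0, -0.0, -1.0]]
wrist_force: [-0.4, 0.3, 0.4]
width: 85.0
[514.5 224.6 180.2]
clip 0.94 [322.2 210.4] [548.7 209.7   4. ]
clip_grip 0.92 [314.6 172.8] [506.1 224.2  14. ]
clip_seat 0.92 [322.8 213. ] [549.7 209.9  10. ]
0.85 986 305 332 154 221
0.35 97 327 333 201 220
```

View pics/w1.png

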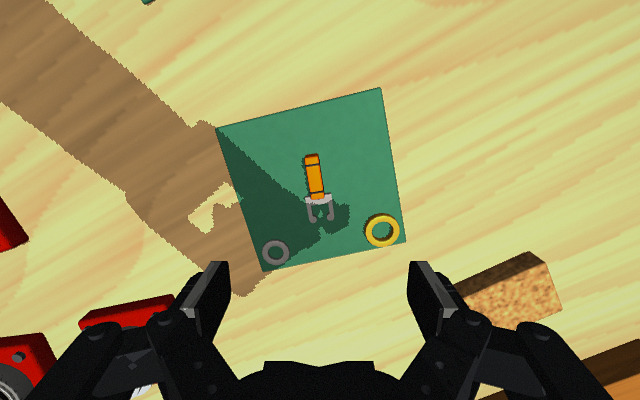

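The wrist view shows the clip with its handle at (314,175) and its fork at (320,207). The spacer at (382,230) and washer at (275,252) stand clear of the finger paths. I'll refine the heading from the orange handle's top face.

Run:
```python
from h import *
np.set_printoptions(precision=1,suppress=True)
c=calibration("wrist");im=cv2.imread("pics/w1.png")
hsv=cv2.cvtColor(im,cv2.COLOR_BGR2HSV)
m=cv2.inRange(hsv,(8,180,90),(22,255,255));m[:140]=0;m[235:]=0;m[:,:295]=0;m[:,345:]=0
ys,xs=np.nonzero(m);print(len(xs),xs.min(),xs.max(),ys.min(),ys.max())
P=np.array([atz("wrist",(x,y),20,c)[:2] for x,y in zip(xs,ys)])
q=P.mean(0);w,v=np.linalg.eigh(np.cov((P-q).T));print("mean",q,"head",np.degrees(np.arctan2(v[1,1],v[0,1])),"sizes",np.sqrt(12*w))
rc=cv2.minAreaRect(P.astype(np.float32));print(rc)
for hd in(-18,-20,-22): print(hd,go((*q,60),hd))
```

```text
546 305 323 154 199
mean [508.4 223.1] head 159.39849758695186 sizes [13.8 44.2]
((508.6702575683594, 222.98654174804688), (13.785359382629395, 45.28422927856445), 69.6557388305664)
-18 (array([ 0.5, -0.5, 12. ]), array([ 0. ,  0. , -0.2]))
-20 (array([ 0.5, -0.5, 12. ]), array([ 0. ,  0. , -0.2]))
-22 (array([ 0.5, -0.5, 12. ]), array([ 0. ,  0. , -0.1]))
```

Run:
```python
from h import *
print(go((507.8,223.2,6),-20.6))
```

```text
(array([ 0.512, -0.469, 17.434]), array([ 0.0003,  0.0003, -0.1448]))
```

```bash
python3 -m pendant '[[[0.5,-0.46,4],[0,0,-0.145],5],[[0.51,-0.46,9],[0,0,-0.145],5],[[0.51,-0.46,13],[0,0,-0.145],5],[[0.51,-0.46,16],[0,0,-0.145],5],[[0.51,-0.46,17.4],[0,0,-0.145],5],[[0.51,-0.46,17.4],[0,0,-0.145],5],[[0.51,-0.46,17.4],[0,0,-0.145],2.5],[[0.51,-0.46,17.4],[0,0,-0.145],1],[[0.51,-0.46,17.4],[0,0,-0.145],0.8],[[0.51,-0.46,17.4],[0,0,-0.145],0.8],[[0.51,-0.46,17.4],[0,0,-0.145],0.8]]' 70
```

```text
time: 3.32
tool_pos: [508.5, 223.5, 7.7]
eef_rot: [[-0.936, 0.352, 0.003], [0.352, 0.936, 0.001], [-0.002, 0.001, -1.0]]
wrist_force: [-1.6, 0.3, 7.2]
width: 12.1
```

```bash
python3 -m pendant '[[[0,0,0],[0,0,0],0.8],[[0,0,-2],[0,0,0],0.8],[[0,0,-6],[0,0,0],0.8],[[0,0,-10],[0,0,0],0.8],[[0,0,-12],[0,0,0],0.8],[[0,0,-12],[0,0,0],0.8],[[0,0,-12],[0,0,0],0.8]]'
python3 - <<'E'
from h import *
np.set_printoptions(precision=1,suppress=True)
c=calibration("wrist");im=camera("wrist");save("w2",im)
s=sense();print(s["tool_pos"],s["width"],s["wrist_force"])
for n in ("clip","clip_grip","clip_seat"):
    for r in mark_of("wrist",n): print(n,round(r["p"],2),np.array(r["position"]))
E
```

```text
time: 4.2
tool_pos: [507.7, 223.2, 126.5]
eef_rot: [[-0.936, 0.352, 0.001], [0.352, 0.936, 0.0], [-0.001, 0.0, -1.0]]
wrist_force: [0.3, -0.2, -1.3]
width: 12.1
[507.7 223.2 126.4] 12.269272210059505 [-0.9  0.1 -1.3]
clip 0.95 [319.9 321.1]
clip_grip 0.84 [319.3 266.4]
clip_seat 0.7 [318.6 327.2]
```

View pics/w2.png

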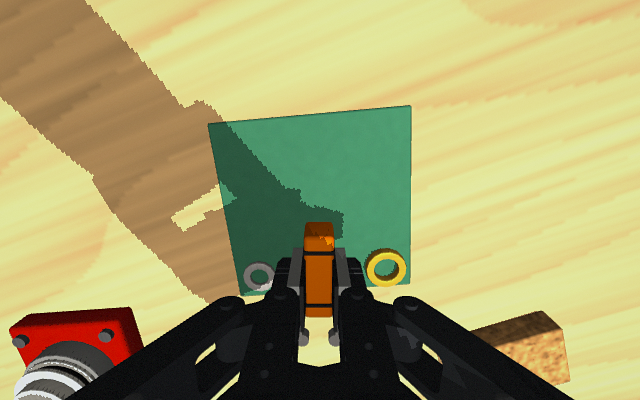

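The clip is held centrally and straight in the fingers, with the handle at (320,270) and the fork noses at (302,338) and (336,338). Next I work out the clip's offset from the TCP and go above the spindle.

Run:
```python
from h import *
np.set_printoptions(precision=1,suppress=True)
c=calibration("wrist");s=sense();R=np.array(s["eef_rot"])
for n,p,z in (("clip",(319.9,321.1),123),("seat",(318.6,327.2),129),("grip",(319.3,266.4),133)):
    print(n,R.T@(atz("wrist",p,z,c)-s["tool_pos"]))
im=cv2.imread("pics/w2.png");hsv=cv2.cvtColor(im,cv2.COLOR_BGR2HSV)
m=cv2.inRange(hsv,(8,180,60),(22,255,255));m[:,:290]=0;m[:,345:]=0;ys,xs=np.nonzero(m);print(ys.min(),ys.max())
for px in ((319,224),(319,316)): print(R.T@(atz("wrist",px,143,c)-s["tool_pos"]))
print(go((440,-210,190),-20.6),s["qpos"])
```

```text
clip [-41.2   0.3   3.8]
seat [-40.3  -0.4  -2.2]
grip [-0.  -0.  -6.2]
222 316
[ 26.9  -0.2 -16.3]
[-21.7  -0.2 -16.2]
(array([ -8.9, -42.9,  -6.3]), array([0., 0., 0.])) [ 11.6  27.4  88.6   0.   64.  -57.8]
```

```bash
python3 -m pendant '[[[-0.5,-4,-5],[0,0,0],0.8],[[-2,-10,-6.3],[0,0,0],0.8],[[-3.3,-16,-6.3],[0,0,0],0.8],[[-4.5,-22,-6.3],[0,0,0],0.8],[[-5.8,-28,-6.3],[0,0,0],0.8],[[-7,-34,-6.3],[0,0,0],0.8],[[-8.3,-39,-6.3],[0,0,0],0.8],[[-8.9,-42,-6.3],[0,0,0],0.8],[[-8.9,-42.9,-6.3],[0,0,0],0.8],[[-8.9,-42.9,-6.3],[0,0,0],0.8],[[-8.9,-42.9,-6.3],[0,0,0],0.8]]'
python3 - <<'E'
from h import *
np.set_printoptions(precision=1,suppress=True)
c=calibration("wrist");im=camera("wrist");save("w3",im)
s=sense();print(s["tool_pos"],s["qpos"])
for cam in ("wrist","top","scene"):
  if cam!="wrist": im=camera(cam);save(cam+"3",im)
  for n,z in (("spindle",0),("spindle_axis",70)):
    for r in mark_of(cam,n): print(cam,n,round(r["p"],2),np.array(r["position"]),atz(cam,r["position"],z))
E
```

```text
time: 5.78
tool_pos: [440.5, -208.5, 189.5]
eef_rot: [[-0.937, 0.351, 0.001], [0.351, 0.937, 0.001], [-0.001, 0.001, -1.0]]
wrist_force: [0.0, 0.5, -0.3]
width: 12.6
[ 440.5 -208.6  189.6] [ -39.2   15.4   95.7    0.1   68.9 -108.7]
wrist spindle 0.88 [475.9 249.6] [591.9 -65.7   0. ]
wrist spindle 0.55 [354.3  74.5] [ 357.8 -139.9    0. ]
wrist spindle 0.31 [318.3 326.3] [ 629.9 -280.1    0. ]
wrist spindle 0.16 [319.3 306. ] [ 601.  -267.9    0. ]
wrist spindle_axis 0.87 [363.9  70.2] [ 359.2 -140.8   70. ]
wrist spindle_axis 0.57 [323.7 305.2] [ 552.1 -245.4   70. ]
top spindle 0.89 [354.6 177.1] [594.8 -72.1   0. ]
top spindle 0.64 [416.3 192.2] [ 553.2 -253.6    0. ]
top spindle_axis 0.92 [355.  174.1] [585.3 -69.2  70. ]
top spindle_axis 0.57 [417.7 189.5] [ 545.1 -243.5   70. ]
scene spindle 0.65 [315.  167.1] [ 351.6 -130.1    0. ]
scene spindle 0.64 [246.7 185.5] [ 549.1 -237.2    0. ]
scene spindle_axis 0.8 [309.3 151.6] [ 362.1 -145.4   70. ]
scene spindle_axis 0.59 [242.1 169.1] [ 548.6 -246.7   70. ]
scene spindle_axis 0.56 [276.2 211.6] [591.4 -63.4  70. ]
```

View pics/w3.png

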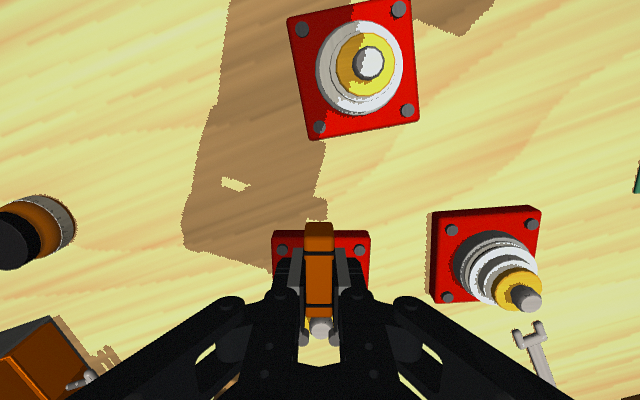

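Wrist view: the target spindle is hidden under the clip, with only its head showing at (320,325), while the two look-alikes show at (365,65) and (505,275). I'll carry on past it so that the camera looks straight down on it.

```bash
python3 -m pendant '[[[-5,0.1,0],[0,0,0],0.8],[[-11,0.2,0],[0,0,0],0.8],[[-16,0.2,0],[0,0,0],0.8],[[-20,0.3,0],[0,0,0],0.8],[[-20,0.3,0],[0,0,0],0.8],[[-20,0.3,0],[0,0,0],0.8]]'
python3 - <<'E'
from h import *
np.set_printoptions(precision=1,suppress=True)
c=calibration("wrist");im=camera("wrist");save("w4",im)
s=sense();print(s["tool_pos"])
for n,z in (("spindle",0),("spindle_axis",70)):
    for r in mark_of("wrist",n): print(n,round(r["p"],2),np.array(r["position"]),atz("wrist",r["position"],z))
cv2.imwrite("pics/w4c.png",cv2.resize(im[0:200,220:440,::-1],None,fx=3,fy=3))
E
```

```text
time: 6.98
tool_pos: [628.1, -276.8, 189.5]
eef_rot: [[-0.936, 0.351, 0.0], [0.351, 0.936, 0.001], [0.0, 0.001, -1.0]]
wrist_force: [-0.1, 0.3, -0.7]
width: 12.4
[ 628.  -276.8  190. ]
spindle 0.81 [503.7  67.6] [591.4 -67.6   0. ]
spindle 0.79 [317.3  95.7] [ 551.1 -249.4    0. ]
spindle_axis 0.63 [555.2  59.5] [591.7 -67.4  70. ]
spindle_axis 0.62 [319.1  96.1] [ 552.4 -248.2   70. ]
spindle_axis 0.51 [318.3 330.4] [ 767.4 -329.8   70. ]
```

View pics/w4c.png

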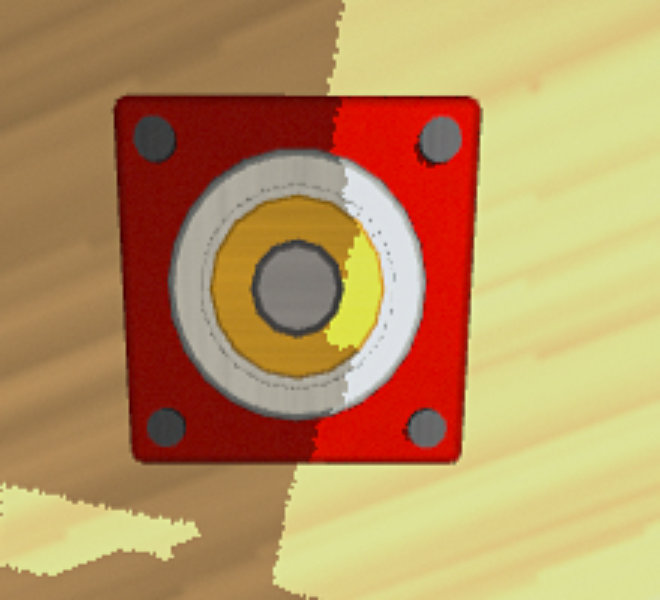

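Top-down crop: the head, collar and pulley are concentric at crop (297,288), which is pixel (319,96). The collar is about 58 px across, which puts its top at about 84 mm. I'll compute the approach pose with the clip origin 24 mm short of the axis.

Run:
```python
from h import *
np.set_printoptions(precision=2,suppress=True)
s=sense();R=np.array(s["eef_rot"])
for px,z in (((319,96),102),((319,96),84),((318.3,95),58)):
    a=atz("wrist",px,z);print(a,R.T@(a-s["tool_pos"]))
h=np.radians(-20.6);u=np.array([np.cos(h),np.sin(h)])
a=atz("wrist",(319,96),95)[:2]
np.save("axis.npy",a)
t=a-u*(24+41);print(t,go((*t,190),-20.6),go((*t,110),-20.6))
```

```text
[ 552.45 -248.37  102.  ] [80.91  0.02 88.4 ]
[ 552.38 -248.3    84.  ] [ 81.03   0.05 106.4 ]
[ 551.34 -248.46   58.  ] [ 81.98  -0.48 132.4 ]
[ 491.58 -225.47] (array([14.58,  0.01,  0.03]), array([0., 0., 0.])) (array([14.59,  0.01,  8.03]), array([0., 0., 0.]))
```

```bash
python3 -m pendant '[[[5,0,0],[0,0,0],0.8],[[10,0,0],[0,0,0],0.8],[[14,0,0],[0,0,0],0.8],[[14.6,0,0],[0,0,0],0.8],[[14.6,0,0],[0,0,0],0.8],[[14.6,0,3],[0,0,0],0.8],[[14.6,0,6],[0,0,0],0.8],[[14.6,0,7.5],[0,0,0],0.8],[[14.6,0,8],[0,0,0],0.8],[[14.6,0,8],[0,0,0],0.8],[[14.6,0,8],[0,0,0],0.8]]' 90
python3 - <<'E'
from h import *
np.set_printoptions(precision=2,suppress=True)
s=sense();print(s["tool_pos"],s["wrist_force"])
im=camera("wrist");save("w5",im);cv2.imwrite("pics/w5c.png",cv2.resize(im[200:400,210:430,::-1],None,fx=3,fy=3))
E
```

```text
time: 8.5
tool_pos: [492.0, -225.8, 111.2]
eef_rot: [[-0.936, 0.352, 0.003], [0.352, 0.936, -0.001], [-0.003, -0.0, -1.0]]
wrist_force: [-0.5, -0.5, -1.7]
width: 11.5
[ 491.98 -225.82  111.23] [-0.46 -0.48 -1.68]
```

View pics/w5c.png

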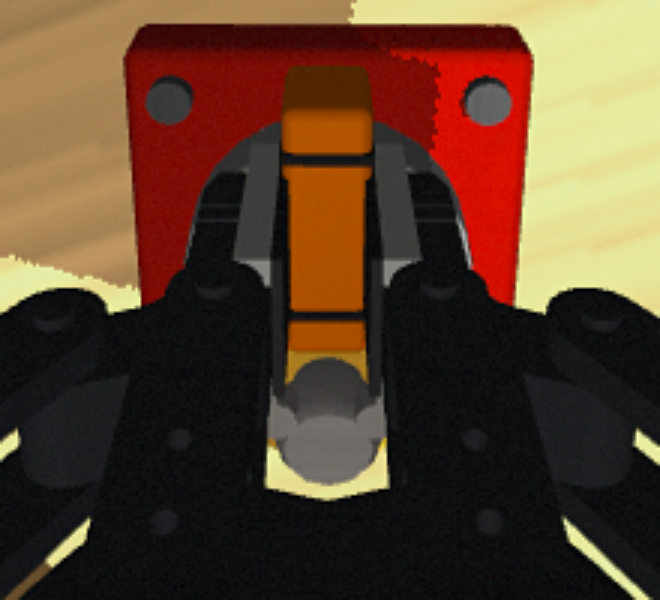

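The crop shows the clip level and straight, with the head at crop (328,450) centred between the two noses at (285,415) and (370,415). I'll descend and feel for the collar.

```bash
python3 -m pendant '[[[0,0,0.4],[0,0,0],0.8],[[0,0,0.8],[0,0,0],0.8],[[0,0,1.2],[0,0,0],0.8],[[0,0,1.5],[0,0,0],0.8],[[0,0,1.5],[0,0,0],0.8]]'
python3 -m pendant '[[[0,0,0.15],[0,0,0],0.8],[[0,0,0.3],[0,0,0],0.8],[[0,0,0.4],[0,0,0],0.8],[[0,0,0.4],[0,0,0],0.8]]'
```

```text
time: 9.18
tool_pos: [491.8, -225.7, 95.9]
eef_rot: [[-0.936, 0.352, 0.002], [0.352, 0.936, -0.001], [-0.002, 0.0, -1.0]]
wrist_force: [0.2, 0.0, -0.4]
width: 11.7
time: 9.68
tool_pos: [491.8, -225.7, 91.8]
eef_rot: [[-0.936, 0.352, 0.002], [0.352, 0.936, -0.001], [-0.002, 0.0, -1.0]]
wrist_force: [-0.9, -0.1, -0.9]
width: 11.8
```

```bash
for i in 1; do python3 -m pendant '[[[0,0,0.1],[0,0,0],0.8],[[0,0,0.2],[0,0,0],0.8],[[0,0,0.2],[0,0,0],0.8]]'; done
python3 -m pendant '[[[0,0,0.1],[0,0,0],0.8],[[0,0,0.1],[0,0,0],0.8]]'
```

```text
time: 10.05
tool_pos: [491.8, -225.7, 89.9]
eef_rot: [[-0.936, 0.352, 0.002], [0.352, 0.936, -0.001], [-0.002, 0.0, -1.0]]
wrist_force: [-1.5, 0.9, 0.6]
width: 11.5
time: 10.3
tool_pos: [491.8, -225.7, 89.0]
eef_rot: [[-0.936, 0.352, 0.002], [0.352, 0.936, -0.001], [-0.002, 0.0, -1.0]]
wrist_force: [-1.6, 0.3, 2.0]
width: 11.4
```

```bash
python3 -m pendant '[[[0,0,0.1],[0,0,0],0.8],[[0,0,0.1],[0,0,0],0.8]]'; python3 -c "
from h import *
s=sense();print(s['tool_pos'],s['wrist_force'],s['ft_torque'])"
python3 -m pendant '[[[0,0,0.1],[0,0,0],0.8],[[0,0,0.1],[0,0,0],0.8]]'
```

```text
time: 10.55
tool_pos: [491.8, -225.7, 88.0]
eef_rot: [[-0.936, 0.352, 0.002], [0.352, 0.936, -0.001], [-0.002, 0.0, -1.0]]
wrist_force: [-1.9, 0.1, 2.3]
width: 11.7
[ 491.84480588 -225.72340049   87.97557604] [-1.91384709  0.13272704  2.29426628] [0.07499706 0.12823673 0.03140999]
time: 10.8
tool_pos: [491.8, -225.7, 87.0]
eef_rot: [[-0.936, 0.352, 0.002], [0.352, 0.936, -0.001], [-0.002, 0.0, -1.0]]
wrist_force: [-3.1, 0.2, 3.7]
width: 11.7
```

Run:
```python
from h import *
np.set_printoptions(precision=2,suppress=True)
F=[]
for i in range(4):
    im=camera("wrist"); s=sense();F.append(s["wrist_force"])
print(np.array(F),s["tool_pos"],s["ft_torque"])
a=cv2.resize(im[200:400,240:400],None,fx=2.5,fy=2.5)
b=cv2.resize(cv2.imread("pics/w5.png")[200:400,240:400,::-1],None,fx=2.5,fy=2.5)
save("w6",im);save("w6c",np.hstack([b,a]))
```

```text
[[-1.1   0.66  3.53]
 [-1.89  0.33  3.7 ]
 [-1.51  0.4   4.3 ]
 [-1.52  1.01  3.18]] [ 491.87 -225.75   87.03] [0.16 0.19 0.01]
```

View pics/w6c.png

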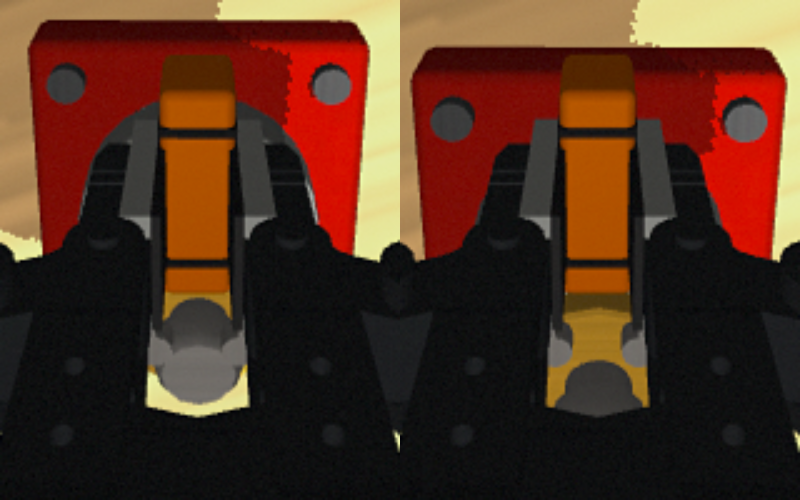

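The pair of crops shows the clip still level, with both noses resting on the brass collar at (560,345) and (640,345), and the head ahead of them at (600,385). The collar is down about 2 mm with a load of about 4 N. I'll slide in slowly, going a little deeper.

```bash
python3 -m pendant '[[[0,0,0.04],[0,0,0],0.8],[[-0.1,0,0.04],[0,0,0],0.8],[[-0.25,0,0.04],[0,0,0],0.8],[[-0.4,0,0.04],[0,0,0],0.8],[[-0.4,0,0.04],[0,0,0],0.8]]'
python3 -m pendant '[[[-0.1,0,0],[0,0,0],0.8],[[-0.2,0,0],[0,0,0],0.8],[[-0.3,0,0],[0,0,0],0.8],[[-0.3,0,0],[0,0,0],0.8]]'
```

```text
time: 11.62
tool_pos: [495.8, -227.2, 86.7]
eef_rot: [[-0.936, 0.352, 0.003], [0.352, 0.936, -0.001], [-0.003, 0.0, -1.0]]
wrist_force: [-1.8, 0.8, 3.9]
width: 11.5
time: 12.12
tool_pos: [498.7, -228.3, 86.7]
eef_rot: [[-0.936, 0.352, 0.003], [0.352, 0.936, -0.001], [-0.003, 0.0, -1.0]]
wrist_force: [-1.8, 0.7, 2.9]
width: 11.7
```

```bash
python3 -m pendant '[[[-0.1,0,0],[0,0,0],0.8],[[-0.2,0,0],[0,0,0],0.8],[[-0.2,0,0],[0,0,0],0.8]]'
python3 -m pendant '[[[-0.1,0,0],[0,0,0],0.8],[[-0.1,0,0],[0,0,0],0.8]]'
```

```text
time: 12.5
tool_pos: [500.1, -228.6, 86.4]
eef_rot: [[-0.936, 0.351, 0.001], [0.351, 0.936, 0.0], [-0.001, 0.001, -1.0]]
wrist_force: [-4.5, 2.2, 3.8]
width: 11.7
time: 12.75
tool_pos: [500.3, -228.5, 86.1]
eef_rot: [[-0.936, 0.351, -0.001], [0.351, 0.936, 0.001], [0.001, 0.001, -1.0]]
wrist_force: [-6.4, 3.6, 5.3]
width: 12.0
```

```bash
python3 -m pendant '[[[-0.15,0,-0.03],[0,0,0],0.8],[[-0.15,0,-0.03],[0,0,0],0.8]]'
python3 -m pendant '[[[-0.15,0,-0.03],[0,0,0],0.8],[[-0.15,0,-0.03],[0,0,0],0.8]]'
```

```text
time: 13.0
tool_pos: [500.7, -228.5, 86.1]
eef_rot: [[-0.936, 0.351, -0.004], [0.351, 0.936, 0.003], [0.005, 0.001, -1.0]]
wrist_force: [-9.2, 2.9, 6.3]
width: 11.5
time: 13.25
tool_pos: [500.8, -228.5, 86.1]
eef_rot: [[-0.936, 0.351, -0.008], [0.351, 0.936, 0.005], [0.009, 0.002, -1.0]]
wrist_force: [-11.1, 3.7, 7.5]
width: 11.2
```

```bash
python3 - <<'E'
from h import *
s=sense();print(go((s["tool_pos"][0],s["tool_pos"][1],87),-20.6),s["wrist_force"],s["tool_pos"],s["ft_torque"])
E
python3 -m pendant '[[[0,0,-0.1],[0,-0.01,0],0.8],[[0,0,-0.1],[0,-0.01,0],0.8],[[0,0,-0.1],[0,-0.01,0],0.8]]'
python3 - <<'E'
from h import *
s=sense();print(go((s["tool_pos"][0],s["tool_pos"][1],87),-20.6),s["wrist_force"],s["tool_pos"],s["ft_torque"])
E
```

```text
(array([ 0.001,  0.   , -0.087]), array([ 0.0015, -0.0091,  0.0009])) [-11.12250407   3.66846883   7.54790514] [ 500.75988024 -228.52164203   86.13060727] [ 0.45099853  1.56949829 -0.03677935]
time: 13.62
tool_pos: [500.7, -228.5, 87.1]
eef_rot: [[-0.936, 0.351, 0.001], [0.351, 0.936, 0.001], [-0.0, 0.002, -1.0]]
wrist_force: [-4.8, 1.1, 4.2]
width: 11.7
(array([ 0.   , -0.   ,  0.009]), array([0.0015, 0.0004, 0.001 ])) [-4.7996113   1.13616159  4.15300242] [ 500.66435705 -228.5008393    87.08864019] [ 0.13384019  0.62677302 -0.01142864]
```

```bash
python3 -m pendant '[[[-0.1,0,0],[0,-0.003,0],0.8],[[-0.2,0,0],[0,-0.006,0],0.8],[[-0.25,0,0],[0,-0.007,0],0.8],[[-0.25,0,0],[0,-0.007,0],0.8]]'
python3 - <<'E'
from h import *
s=sense();print(go((s["tool_pos"][0],s["tool_pos"][1],87),-20.6),s["ft_torque"])
E
```

```text
time: 14.12
tool_pos: [501.7, -228.7, 86.5]
eef_rot: [[-0.936, 0.351, 0.004], [0.351, 0.936, 0.001], [-0.003, 0.002, -1.0]]
wrist_force: [-8.6, 3.5, 3.9]
width: 11.3
(array([-0.   ,  0.   , -0.055]), array([0.0021, 0.0031, 0.0011])) [ 0.46159155  1.49914967 -0.11823266]
```

```bash
python3 -m pendant '[[[-0.15,0,-0.05],[0,-0.002,0],0.8],[[-0.25,0,-0.05],[0,-0.004,0],0.8],[[-0.3,0,-0.05],[0,-0.004,0],0.8],[[-0.3,0,-0.05],[0,-0.004,0],0.8]]'
python3 - <<'E'
from h import *
s=sense();print(go((s["tool_pos"][0],s["tool_pos"][1],87),-20.6),s["ft_torque"])
E
```

```text
time: 14.62
tool_pos: [503.5, -229.3, 86.4]
eef_rot: [[-0.936, 0.351, 0.004], [0.351, 0.936, 0.001], [-0.003, 0.003, -1.0]]
wrist_force: [-8.8, 3.0, 3.1]
width: 11.7
(array([-0.   ,  0.   , -0.065]), array([0.0026, 0.0034, 0.0012])) [ 0.32060295  1.38783996 -0.05119413]
```

```bash
python3 -m pendant '[[[-0.15,0,-0.06],[0,0,0],0.8],[[-0.25,0,-0.06],[0,0,0],0.8],[[-0.3,0,-0.06],[0,0,0],0.8],[[-0.3,0,-0.06],[0,0,0],0.8]]'
python3 - <<'E'
from h import *
s=sense();print(go((s["tool_pos"][0],s["tool_pos"][1],87),-20.6),s["ft_torque"])
E
```

```text
time: 15.12
tool_pos: [505.5, -230.0, 86.5]
eef_rot: [[-0.937, 0.351, 0.002], [0.351, 0.937, 0.002], [-0.001, 0.003, -1.0]]
wrist_force: [-7.5, 2.2, 3.8]
width: 11.5
(array([-0.   ,  0.   , -0.047]), array([0.0028, 0.0007, 0.0014])) [ 0.24523307  1.12109342 -0.02733669]
```

```bash
python3 -m pendant '[[[-0.1,0,-0.05],[0,0,0],0.8],[[-0.2,0,-0.05],[0,0,0],0.8],[[-0.25,0,-0.05],[0,0,0],0.8],[[-0.25,0,-0.05],[0,0,0],0.8]]'
python3 - <<'E'
from h import *
s=sense();print(go((s["tool_pos"][0],s["tool_pos"][1],87),-20.6),s["ft_torque"])
E
```

```text
time: 15.62
tool_pos: [507.5, -230.7, 86.8]
eef_rot: [[-0.937, 0.351, 0.0], [0.351, 0.937, 0.003], [0.001, 0.003, -1.0]]
wrist_force: [-5.3, 1.5, 2.8]
width: 11.7
(array([ 0.   ,  0.   , -0.024]), array([ 0.0029, -0.0007,  0.0014])) [ 0.10190152  0.77624353 -0.07712727]
```

```bash
python3 -m pendant '[[[-0.1,0,-0.02],[0,0,0],0.8],[[-0.2,0,-0.02],[0,0,0],0.8],[[-0.3,0,-0.02],[0,0,0],0.8],[[-0.3,0,-0.02],[0,0,0],0.8]]'
python3 -m pendant '[[[-0.1,0,0],[0,0,0],0.8],[[-0.2,0,0],[0,0,0],0.8],[[-0.2,0,0],[0,0,0],0.8]]'
```

```text
time: 16.12
tool_pos: [510.5, -231.9, 87.0]
eef_rot: [[-0.937, 0.351, 0.001], [0.351, 0.937, 0.003], [0.0, 0.003, -1.0]]
wrist_force: [-3.0, 0.7, 3.0]
width: 11.6
time: 16.5
tool_pos: [512.7, -232.8, 87.1]
eef_rot: [[-0.937, 0.351, 0.002], [0.351, 0.937, 0.002], [-0.001, 0.003, -1.0]]
wrist_force: [-1.9, -0.1, 3.5]
width: 11.8
```

```bash
python3 -m pendant '[[[-0.1,0,0],[0,0,0],0.8],[[-0.1,0,0],[0,0,0],0.8]]'
python3 -m pendant '[[[-0.1,0,0],[0,0,0],0.8],[[-0.1,0,0],[0,0,0],0.8]]'
```

```text
time: 16.75
tool_pos: [513.8, -233.2, 87.2]
eef_rot: [[-0.937, 0.351, 0.002], [0.351, 0.937, 0.002], [-0.001, 0.003, -1.0]]
wrist_force: [-1.6, 0.4, 4.0]
width: 11.7
time: 17.0
tool_pos: [514.7, -233.4, 87.1]
eef_rot: [[-0.937, 0.351, 0.002], [0.351, 0.937, 0.002], [-0.001, 0.003, -1.0]]
wrist_force: [-3.6, 1.1, 2.9]
width: 11.6
```

```bash
python3 -m pendant '[[[-0.1,0,0],[0,0,0],0.8],[[-0.1,0,0],[0,0,0],0.8]]'
python3 -m pendant '[[[-0.12,0,0],[0,0,0],0.8],[[-0.12,0,0],[0,0,0],0.8]]'
```

```text
time: 17.25
tool_pos: [514.8, -233.5, 87.1]
eef_rot: [[-0.937, 0.35, -0.001], [0.35, 0.937, 0.003], [0.002, 0.003, -1.0]]
wrist_force: [-7.8, 2.2, 7.1]
width: 12.2
time: 17.5
tool_pos: [514.8, -233.5, 87.1]
eef_rot: [[-0.937, 0.35, -0.004], [0.35, 0.937, 0.005], [0.005, 0.003, -1.0]]
wrist_force: [-9.7, 2.7, 8.8]
width: 12.0
```

The force rises steeply with no further motion, so the clip is home against the back wall. I'll now relax the push and raise the clip gently until it meets the head's underside.

```bash
python3 -m pendant '[[[0.02,0,-0.05],[0,-0.004,0],0.8],[[0.02,0,-0.1],[0,-0.006,0],0.8],[[0.02,0,-0.1],[0,-0.006,0],0.8]]'
python3 - <<'E'
from h import *
s=sense();print(go((s["tool_pos"][0],s["tool_pos"][1],88),-20.6),s["wrist_force"],s["ft_torque"])
E
```

```text
time: 17.88
tool_pos: [514.7, -233.4, 88.0]
eef_rot: [[-0.937, 0.35, 0.002], [0.35, 0.937, 0.002], [-0.001, 0.003, -1.0]]
wrist_force: [-1.2, 0.1, 2.6]
width: 11.5
(array([-0.   ,  0.   , -0.001]), array([0.003 , 0.001 , 0.0018])) [-1.23063827  0.14898739  2.55763248] [-0.06682352  0.29401158 -0.04349834]
```

```bash
python3 -m pendant '[[[0,0,-0.04],[0,0,0],0.8],[[0,0,-0.04],[0,0,0],0.8]]'
python3 -m pendant '[[[0,0,-0.05],[0,0,0],0.8],[[0,0,-0.05],[0,0,0],0.8]]'
```

```text
time: 18.12
tool_pos: [514.7, -233.4, 88.3]
eef_rot: [[-0.937, 0.35, 0.002], [0.35, 0.937, 0.003], [-0.001, 0.003, -1.0]]
wrist_force: [-2.5, -0.2, 0.7]
width: 11.5
time: 18.38
tool_pos: [514.7, -233.4, 88.8]
eef_rot: [[-0.937, 0.35, 0.002], [0.35, 0.937, 0.003], [-0.001, 0.003, -1.0]]
wrist_force: [-2.3, -0.3, 0.6]
width: 11.7
```

```bash
python3 -m pendant '[[[0,0,-0.03],[0,0,0],0.8],[[0,0,-0.03],[0,0,0],1.5],[[0,0,-0.03],[0,0,0],1.8],[[0,0,-0.03],[0,0,0],2.4],[[0,0,-0.03],[0,0,0],3.5],[[0,0,-0.03],[0,0,0],4],[[0,0,-0.03],[0,0,0],4]]'
python3 - <<'E'
from h import *
s=sense();print(s["wrist_force"],s["width"])
im=camera("wrist");save("w7",im);save("w7c",cv2.resize(im[180:400,200:440],None,fx=2.5,fy=2.5))
E
```

```text
time: 19.25
tool_pos: [514.7, -233.4, 89.1]
eef_rot: [[-0.937, 0.35, 0.002], [0.35, 0.937, 0.003], [-0.001, 0.003, -1.0]]
wrist_force: [-0.4, -0.8, 0.4]
width: 40.3
[-0.42385942 -0.76105171  0.35991036] 40.293528012998365
```

View pics/w7c.png

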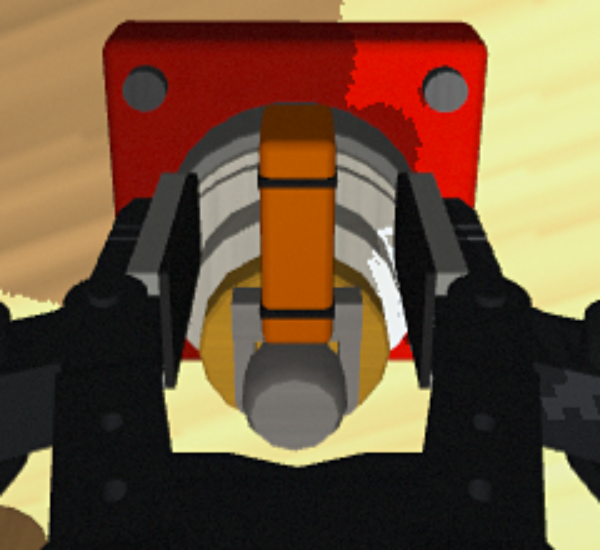

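The crop shows the clip released on the spindle, its handle straight at (297,230) and its fork around the neck under the head at (297,400). I'll rise clear and check from above.

```bash
python3 -m pendant '[[[0,0,-2],[0,0,0],4],[[0,0,-6],[0,0,0],4],[[0,0,-10],[0,0,0],4],[[-5,0,-10],[0,0,0],4],[[-10,0,-10],[0,0,0],4],[[-12.5,0,-10],[0,0,0],4],[[-12.5,0,-10],[0,0,0],4],[[-12.5,0,-10],[0,0,0],4]]'
python3 - <<'E'
from h import *
np.set_printoptions(precision=2,suppress=True)
c=calibration("wrist");im=camera("wrist");save("w8",im);save("w8c",cv2.resize(im[0:200,210:430],None,fx=3,fy=3))
for n,z in (("clip",83),("clip_seat",89),("clip_grip",93),("spindle_axis",70)):
    for r in mark_of("wrist",n): print(n,round(r["p"],2),np.array(r["position"]),atz("wrist",r["position"],z,c))
print(np.load("axis.npy"),sense()["wrist_force"])
E
```

```text
time: 20.3
tool_pos: [631.1, -277.2, 189.0]
eef_rot: [[-0.937, 0.35, 0.001], [0.35, 0.937, 0.003], [-0.0, 0.003, -1.0]]
wrist_force: [0.1, -0.2, -0.8]
width: 39.6
clip 0.55 [317.1  93.5] [ 553.19 -249.22   83.  ]
clip_seat 0.58 [317.9  92.1] [ 552.56 -248.35   89.  ]
clip_grip 0.66 [317.4  26.2] [ 512.77 -233.81   93.  ]
spindle_axis 0.72 [557.3  54.3] [591.13 -66.08  70.  ]
[ 552.43 -248.34] [0.69 0.09 0.06]
```

View pics/w8c.png

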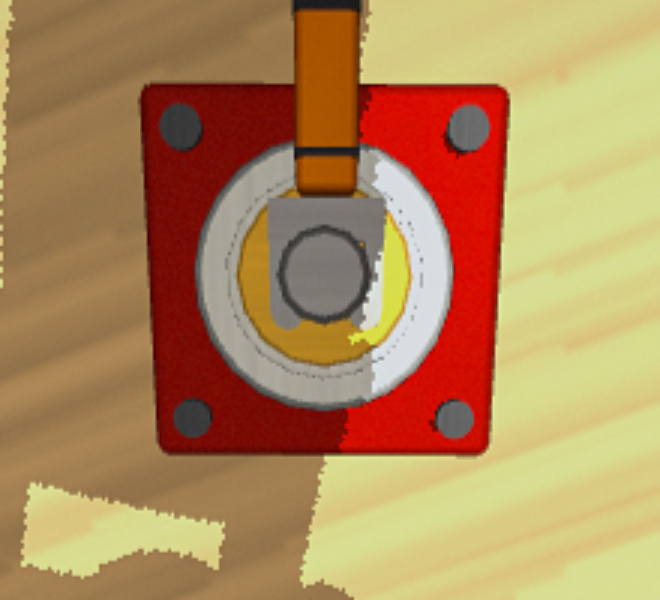

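The top-down crop shows the fork symmetric around the head at (323,275), its back edge at row 198 and both noses at row 328, so the jaws are shut behind the neck. The seat mark is 0.2 mm from the measured axis and the robot is clear.

```bash
python3 -c "
from plant import *
print(hand_in(), sense()['time'])"
```

```text
the job is handed in; nothing more can be done
the job is handed in; nothing more can be done
```

The clip is on the right-hand spindle, home around the neck and released, and the job is handed in. No verdict came back. The robot's clock stood at about 20 s of the 53 s allowed.

I picked the clip up by its handle and felt the collar's top at about 85 mm. With the noses 24 mm short of the axis I pressed the collar down about 2 mm, then slid the clip in. The push peaked at about 12 N and fell as the jaws snapped. It rose steeply at the back wall, and there I stopped. I then let the clip rise to the head and opened the fingers.

**Last checks:**
- **Position:** the top-down wrist picture shows the fork even around the head, with both noses past the neck. The network put the seat point about 0.2 mm from the axis I measured.
- **Handle and robot:** the handle looked straight and level after release. The wrist force read about zero with the arm raised clear.
- **Spindle load:** the highest I read was about 14 N, between rows only, so brief peaks were not seen.
- **Not measured:** the spring's clamping force, the jaw angles and the final tilt were judged only from the pictures and the feel. I did not check the bystanders again at the end, but nothing was seen to touch them.
- **Disagreements:** the fork looked about 1 mm off centre under the head, which I put down to parallax. The fingers read about 12 mm on the 14 mm handle, though the grip held throughout.

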